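Click the colorimeter's filter slide to its third filter

ROBOT

A 6-joint arm with a two-finger parallel gripper is mounted at the origin on a cart in front of the work surface, level with it; the furniture and walls round the work are solid. World frame = base frame: x ahead of the robot, y to its left, z up, the work surface at z = 0. Lengths are in m, angles in rad, forces in N, time in s.
With the tool pointing down it reaches from about 0.25 to 0.725 m from the base axis. Payload 4 kg.
Tool frame: the origin (TCP) lies midway between the tips of the shut fingers; the grasp point (between the pads) lies bot.tcp_to_grasp behind it (bot.tcp_to_grasp is the distance from the TCP to the grasp point, in m); z points along the fingers, y is the line along which they close (so a half turn about z gives the same grasp; the last joint's range is limited). The gripper opens to 85 mm and grips with 20 to 120 N. Pads are 22 mm wide; open, the fingers measure 114 mm over their backs; the gripper's body (76 mm by 85 mm) begins 54 mm behind the grasp point. The pads swing forward as they close: fully open they stand 13 mm farther back than shut.
Start: joints at [1.115, 0.241, 0.005, 1.335, 0, 1.571], TCP at [0.22, 0.449, 0.231] pointing down, gripper open.
Joint ranges: [-2.72, 2.72], [-1.05, 1.87], [-1.09, 1.28], [-1.99, 2.15], [-1.42, 1.44], [-3.14, 3.14]. Speed limits (rad/s): [2.79, 2.79, 3.14, 3.14, 3.14, 3.14].

INTERFACE

Orientations are given as a unit quaternion [x, y, z, w].
In Python, from workcell import readout, camera, bot gives the robot as it stands. The module is installed in compiled form; this text tells all that it offers.
- The arm moves only by the tool jog_arm, never from a script. Its argument "motion" is a list of rows, each an object of numbers: "x", "y", "z": the shift along the tool's x, y, z in mm; "spin": the turn about the tool's z in degrees; "fingers": the closure, from -1 (fully open) to 1 (shut). A call has 1 to 8 rows; each row is the pose to reach, as a shift and turn from the pose commanded when the call began, along the tool's axes at that moment; what a row does not reach only later rows make up. A row lasts 1/8 s, in which the tool goes at most 62.5 mm and 10.7 degrees, less where a joint would pass 70% of its speed; a pose out of reach is approached as far as the arm can. A call with a gripper value outside its range is refused whole. The fingers move at their own pace and stop on an object; the grip force is fixed at half the most. Time passes only in rows, so rows that repeat a pose let the fingers close. It gives the time, the measured TCP pose, the force, the opening and the grip force at its end, in the units of the state.
- readout.get_obs(): the state, without advancing time (a new reading comes with each control period).
- camera(name): name is "scene" or "side" or "wrist"; returns a dict with "pixels" (420x560x3 uint8, red, green, blue), "K" (3x3 intrinsics, pixels), "rvec" (rotation vector, rad) and "tvec" (3), from world to camera coordinates, as OpenCV has them. Camera axes: x right, y down, z forward; pixel columns grow to the right and rows downward; lengths in m; the calibration is good to about 2 mm. A picture is of the moment at which its call begins. There is no depth.
- bot.job_done(): hands the job in; it is judged then, once.
The state is a dict: "clock": time; "joint_pos": joint angles; "joint_vel": joint speeds; "tau": joint torques, N m; "eef_pos": TCP position; "tool_rot": TCP orientation; "ft_force": force on the tool from outside, world axes, zero at the start; "ft_torque": the same for the moment, N m; "grip_width": finger opening in m; "grasp_force": force on a finger pad.
Only numpy, scipy, OpenCV 4.12 (cv2) and the standard library are available. Lean on these libraries where they do the work, as an engineer would, in place of code of your own. Each camera call takes 0.05 s, during which the arm holds its last target. There are 200 camera calls.

TASK

The filter slide of the small colorimeter was left in some filter. With a closed fingertip push its orange tab to the left, out to the end stop where the empty window is in the beam, then push it back in to the right and count the clicks: stop at the third click and leave the slide seated there, without ever running on past it. Push gently and do not pinch the tab, and leave the cuvette in its well and the two vials beside the instrument where they are.

Things in the scene. Friction and masses are not known exactly. Their poses are not given: they have to be found in the camera images.
- filter_slide (a joint): Position of the filter slide (m): 0 at its left end stop (empty window in the beam), growing as it goes in to the right, along -y of the colorimeter, to 0.075. One notch at the end stop and one for each filter (yellow, orange, green, blue, violet): 0.015, 0.030, 0.045, 0.060, 0.075. It starts in the first or second of these, rarely on the crest between.
- plunger (a point): Top of the brass spring plunger on the changer block, 87 mm above the worktop. Its ball draws the slide to the middle of a notch (within 1.5 mm) and holds it. A push of 5 to 8 N starts the slide out of a notch; the resistance dies away towards the crest half-way to the next, then the slide snaps on by itself, some 5 mm ahead of a slow finger.
- tab_center (a point): Centre of the finger tab, an upright orange ribbed plate on the left end of the filter slide: 10 mm thick along the sliding direction, 22 mm wide across it, 58 to 96 mm above the worktop (this point at 77 mm). The flat steel slide, 8 mm wide, its scalloped edge at most 62 mm high, runs from it to the right into the instrument; on its left the tab stands free.
- colorimeter: Small fixed filter colorimeter, base 156 x 112 mm: black lamp at the rear, aluminium changer block (52 mm wide, 72 mm high) in the middle, blue cuvette well in front. Origin under the block's middle, at worktop height; x away from the robot, y left along the slide, z up. At the end stop the tab's centre is at (0, 0.116, 0.077) in this frame; the block's left face is at y = 0.026.
- sample_cuvette: Clear cuvette with pink sample, 12 x 12 x 45 mm, standing loose in the blue well of the colorimeter, its top 63 mm above the worktop; origin at the centre of its underside. Stays in the well.
- red_vial: Loose vial with a red cap, 27 mm in diameter and 66 mm high, standing to the left of the tab; origin at the centre of its underside. Not to be disturbed.
- tan_vial: Loose vial with a white cap and brown content, 27 mm in diameter and 66 mm high, standing to the left of the tab; origin at the centre of its underside. Not to be disturbed.

How it is judged:
By the outcome, as a careful person would: the job done as asked, in the order asked, and still so for the second after the job is handed in, with the robot touching nothing.
It also fails if it takes over 64 s, if anything falls off the work surface, if the arm or the gripper's body presses on something with over 40 N, if the wrist force passes 120 N, or if a joint passes its speed limit or range.

## Working session

There is one attempt and no reset: what is moved stays moved. The work goes in short steps, Python scripts to look and compute and a tool call to move; the robot and the scene stay as the last step left them, time stands still between calls to the robot, and variables do not carry over. Pictures are saved under pics/ and viewed, at most 10 in all, crops included, and the job is handed in when it is done.

Besides the shell and the picture viewer there is one more tool, called after "Request:" as name(argument=value, ...), one argument or row to a line, values as JSON. jog_arm: Moves the arm, as the interface text tells. Its arguments: {"type":"object","properties":{"motion":{"type":"array"}},"required":["motion"]}

```bash
mkdir -p pics; python3 - <<'E'
from workcell import readout, camera, bot
import cv2,pickle
o=readout.get_obs()
print({k:o[k] for k in('clock','eef_pos','tool_rot','ft_force','grip_width')},bot.tcp_to_grasp)
for n in('scene','side'):
    c=camera(n);pickle.dump(c,open(f'{n}.pkl','wb'));cv2.imwrite(f'pics/{n}0.png',c['pixels'][:,:,::-1])
E
```

```text
{'clock': 0.0, 'eef_pos': array([0.21980586, 0.44839688, 0.23042297]), 'tool_rot': array([ 2.25914507e-01,  9.74146589e-01, -1.00443228e-03, -2.24134236e-04]), 'ft_force': array([ 0.1737395 ,  0.10443167, -0.17220856]), 'grip_width': 0.08546488225190249} 0.0187
```

View pics/scene0.png

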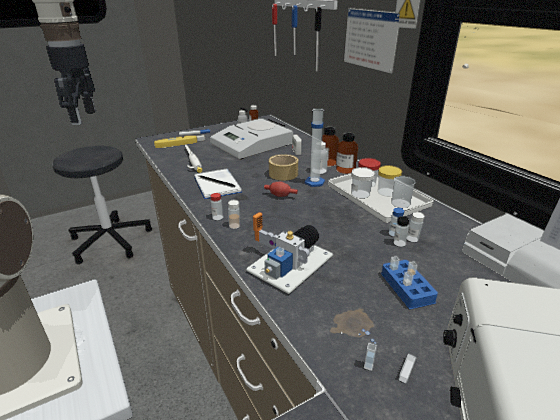

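View pics/side0.png

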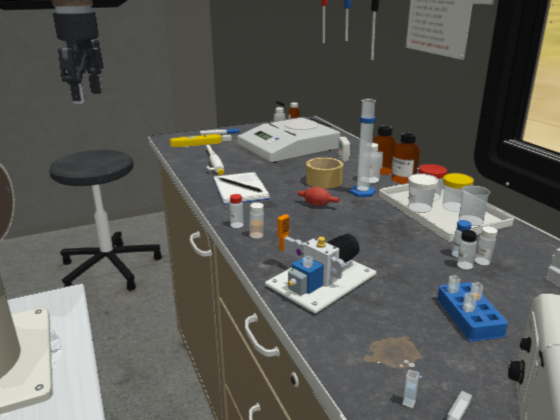

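The scene view shows the orange tab at about (258,225), the plunger at (290,236), and the vials at (217,207) and (234,215). In the side view the tab is at (283,232), the plunger at (321,242), and the vials at (236,211) and (257,221).

```bash
cat > h.py <<'E'
import cv2,numpy as np
def ray(c,uv):
    R=cv2.Rodrigues(np.array(c['rvec'],float))[0];t=np.array(c['tvec'],float).ravel()
    d=R.T@np.linalg.solve(c['K'],[uv[0],uv[1],1.]);return -R.T@t,d/np.linalg.norm(d)
def plane(c,uv,z):
    o,d=ray(c,uv);return o+d*(z-o[2])/d[2]
def tri(c1,u1,c2,u2):
    (a,d),(b,e)=ray(c1,u1),ray(c2,u2)
    s=np.linalg.lstsq(np.c_[d,-e],b-a,rcond=None)[0];p,q=a+s[0]*d,b+s[1]*e
    return (p+q)/2,np.linalg.norm(p-q)
def blobs(c,lo,hi,box,n=3):
    h=cv2.cvtColor(c['pixels'],cv2.COLOR_RGB2HSV);m=cv2.inRange(h,lo,hi);k=np.zeros_like(m);x0,y0,x1,y1=box;k[y0:y1,x0:x1]=255
    _,l,s,ce=cv2.connectedComponentsWithStats(m&k)
    i=1+np.argsort(-s[1:,4])[:n];return [(ce[j].round(1),s[j].tolist()) for j in i]
E
python3 - <<'E'
import pickle
from h import *
S,D=[pickle.load(open(n+'.pkl','rb')) for n in('scene','side')]
B={'scene':(200,185,340,290),'side':(220,185,380,300)}
for n,c in(('scene',S),('side',D)):
    print(n)
    for k,lo,hi,z in(('tab',(5,150,120),(16,255,255),.077),('brass',(17,90,90),(32,255,255),.085),('red',(170,120,80),(180,255,255),.06),('red0',(0,150,80),(4,255,255),.06)):
        for b in blobs(c,lo,hi,B[n],2): print(k,b,plane(c,b[0],z).round(4))
for n in('scene','side'):
    x0,y0,x1,y1=B[n];c=S if n=='scene' else D
    cv2.imwrite(f'pics/{n}0c.png',cv2.resize(c['pixels'][y0:y1,x0:x1,::-1],None,fx=5,fy=5,interpolation=2))
E
```

```text
scene
tab (array([256.6, 221.5]), [253, 213, 9, 19, 84]) [0.4756 0.0751 0.077 ]
tab (array([257.2, 236. ]), [256, 232, 3, 9, 20]) [0.4515 0.0258 0.077 ]
brass (array([289.7, 234.9]), [287, 231, 6, 9, 44]) [ 0.5033 -0.0139  0.085 ]
brass (array([267.2, 270.2]), [266, 269, 4, 4, 11]) [ 0.4129 -0.0872  0.085 ]
red (array([220. , 195.5]), [220, 195, 1, 2, 2]) [0.465 0.254 0.06 ]
red (array([269., 187.]), [269, 187, 1, 1, 1]) [0.5919 0.2324 0.06  ]
red0 (array([275.4, 189.7]), [265, 185, 22, 11, 86]) [0.5986 0.2108 0.06  ]
red0 (array([215.2, 196.5]), [211, 193, 10, 8, 59]) [0.4528 0.2552 0.06  ]
side
tab (array([281.5, 233.2]), [278, 217, 11, 34, 168]) [0.4636 0.047  0.077 ]
tab (array([319.5, 187.2]), [318, 187, 4, 2, 4]) [0.6136 0.1962 0.077 ]
brass (array([321.1, 241.4]), [317, 236, 9, 11, 73]) [ 0.503 -0.018  0.085]
brass (array([325.7, 185.7]), [310, 185, 30, 3, 65]) [0.6192 0.181  0.085 ]
red0 (array([317., 196.]), [298, 187, 41, 18, 414]) [0.6069 0.1934 0.06  ]
red0 (array([235.5, 198.5]), [231, 195, 10, 8, 75]) [0.4532 0.2503 0.06  ]
```

View pics/side0c.png

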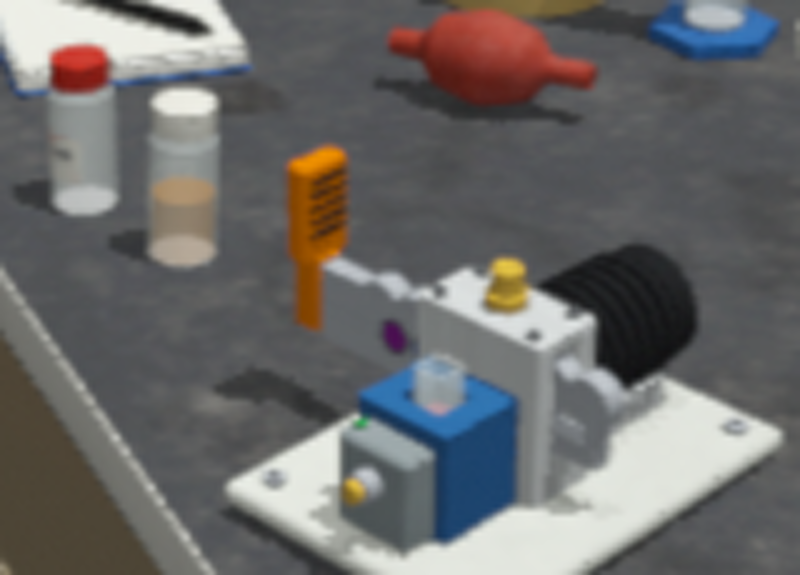

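The crop shows the tab standing free left of the block. Its top is near (283.6,216.6), the plunger top near (321.6,237.6), and the vial caps near (236,195.4) and (257,204.6).

```bash
python3 - <<'E'
import pickle
from h import *
from scipy.spatial.transform import Rotation as R
D=pickle.load(open('side.pkl','rb'))
t=plane(D,(283.6,216.4),.096);p=plane(D,(321.6,237.6),.087)
print('tab',t,'plunger',p,'red',plane(D,(236,195.4),.066),'tan',plane(D,(257,204.6),.066))
v=(t-p)[:2];print(np.linalg.norm(v),np.degrees(np.arctan2(v[1],v[0])))
q=[.225914507,.974146589,-.001,-.0002];M=R.from_quat(q).as_matrix();print(M)
print('to over tab', M.T@(np.array([t[0]-.0,t[1]+.0,.25])-[.2198,.4484,.2304])*1000)
E
```

```text
tab [0.47692699 0.06801887 0.096     ] plunger [ 0.50781747 -0.01045968  0.087     ] red [0.45493702 0.25139962 0.066     ] tan [0.47690559 0.19276225 0.066     ]
0.08433922392162607 111.48544022702065
[[-8.97925189e-01  4.40147301e-01 -8.41487665e-04]
 [ 4.40148101e-01  8.97923269e-01 -1.85792741e-03]
 [-6.21703796e-05 -2.03865902e-03 -9.99997920e-01]]
to over tab [-398.30604892 -228.41927765  -19.10960789]
```

Request:
jog_arm(
  motion=[
    {"x": -50, "y": -29, "z": -3, "spin": 6, "fingers": 1},
    {"x": -100, "y": -57, "z": -5, "spin": 12, "fingers": 1},
    {"x": -150, "y": -86, "z": -5, "spin": 18, "fingers": 1},
    {"x": -200, "y": -115, "z": -5, "spin": 24, "fingers": 1},
    {"x": -250, "y": -143, "z": -5, "spin": 30, "fingers": 1},
    {"x": -300, "y": -172, "z": -5, "spin": 36, "fingers": 1},
    {"x": -350, "y": -200, "z": -5, "spin": 42.4, "fingers": 1},
    {"x": -398, "y": -228, "z": -5, "spin": 42.4, "fingers": 1},
  ],
)

```text
clock: 1.1
eef_pos: [0.4777, 0.0673, 0.236]
tool_rot: [0.563, 0.826, -0.0, -0.0]
ft_force: [1.2, 0.4, 0.8]
grip_width: 0.0002
grasp_force: 0.0
```

```bash
python3 - <<'E'
from workcell import readout, camera, bot
import cv2,pickle
c=camera('wrist');pickle.dump(c,open('wrist1.pkl','wb'));cv2.imwrite('pics/wrist1.png',c['pixels'][:,:,::-1])
o=readout.get_obs()
print({k:o[k] for k in('clock','eef_pos','tool_rot','ft_force','grip_width','joint_pos')})
E
```

```text
{'clock': 1.15, 'eef_pos': array([0.48115056, 0.06198251, 0.23573376]), 'tool_rot': array([ 0.56565796,  0.82463577, -0.00116829,  0.00235442]), 'ft_force': array([ 3.9699731 , -2.31045682,  0.12797341]), 'grip_width': 0.0004577635351167521, 'joint_pos': array([ 0.1311726 ,  0.20766728, -0.02580937,  1.3353807 , -0.00488603,
        1.33363443])}
```

View pics/wrist1.png

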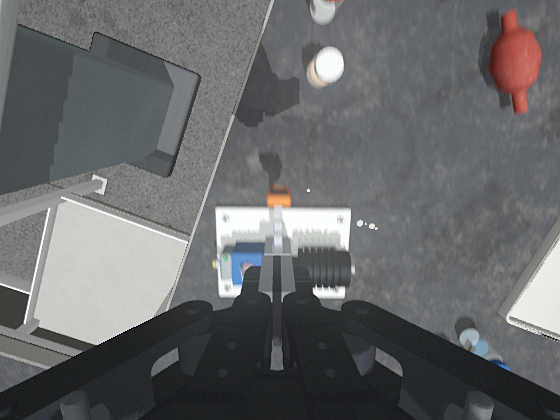

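The wrist view looks straight down. Tab top at about (279,199), plate rear-left edge running (216,208) to (351,208), vial cap at (327,65).

```bash
python3 - <<'E'
import pickle
from h import *
W=pickle.load(open('wrist1.pkl','rb'))
for b in blobs(W,(5,150,120),(16,255,255),(240,180,320,230),1): print(b,plane(W,b[0],.096))
h=cv2.cvtColor(W['pixels'],cv2.COLOR_RGB2HSV)
m=cv2.inRange(h,(0,0,190),(180,40,255));m[:195]=0;m[305:]=0;m[:,:205]=0;m[:,360:]=0
# edges of plate
L=[];T=[];Rr=[]
for x in list(range(225,262))+list(range(300,345)):
    y=np.nonzero(m[:,x])[0]
    if len(y):T.append((x,y[0]))
for y in range(215,290):
    x=np.nonzero(m[y])[0]
    if len(x) and x[0]<225:L.append((x[0],y))
    if len(x) and x[-1]>345:Rr.append((x[-1],y))
z=.010
for n,P in(('top',T),('left',L),('right',Rr)):
    P=np.array([plane(W,p,z)[:2] for p in P]);vx,vy,x,y=cv2.fitLine(P.astype(np.float32),cv2.DIST_HUBER,0,1e-4,1e-4).ravel();print(n,len(P),np.degrees(np.arctan2(vy,vx)),x,y)
for p in((216,208),(351,208)):print(plane(W,p,z))
print('tan',plane(W,(328,63),.066))
print(ray(W,(280,210)))
E
```

```text
top 82 20.769747 0.4975845 0.04698831
left 75 -69.453735 0.44119075 -0.0327742
right 42 -70.17055 0.57761854 0.04225181
[0.42259809 0.01822597 0.01      ]
[0.56600697 0.074532   0.01      ]
tan [0.47580407 0.19327303 0.066     ]
(array([0.45245095, 0.13062204, 0.37846079]), array([ 0.10241222, -0.23082048, -0.96759167]))
```

```bash
python3 - <<'E'
import pickle
from h import *
W=pickle.load(open('wrist1.pkl','rb'))
h=cv2.cvtColor(W['pixels'],cv2.COLOR_RGB2HSV);print(h[192:210:3,279].tolist())
b=blobs(W,(5,120,60),(20,255,255),(240,180,320,230),1)[0];print(b)
t=plane(W,b[0],.096)[:2];p=np.array([.5078,-.0105])
a=np.radians(20.5);cx=np.array([np.cos(a),np.sin(a)]);cy=np.array([-cx[1],cx[0]])
print('tab',t,'plunger rel',(t-p)@cx,(t-p)@cy)
M=cv2.Rodrigues(np.zeros(3))[0]
from workcell import readout
from scipy.spatial.transform import Rotation as R
o=readout.get_obs();print(o['eef_pos'],R.from_quat(o['tool_rot']).as_matrix().round(3))
for n,off in(('tab',0),('gap',-.032)):
    q=t+off*cy;print(n,q,R.from_quat(o['tool_rot']).as_matrix().T@(np.r_[q,.08]-o['eef_pos'])*1000)
E
```

```text
[[11, 22, 93], [11, 126, 178], [14, 141, 230], [14, 142, 249], [12, 111, 234], [0, 18, 218]]
(array([278.7, 199.6]), [267, 192, 24, 14, 252])
tab [0.47785827 0.0715086 ] plunger rel 0.0006744300140918034 0.08730099033723789
[0.48115056 0.06198251 0.23573376] [[-0.36   0.933  0.003]
 [ 0.933  0.36  -0.005]
 [-0.005  0.001 -1.   ]]
tab [0.47785827 0.0715086 ] [ 10.88301678   0.24374122 155.6794443 ]
gap [0.4890649  0.04153509] [-2.11147739e+01 -9.35061789e-02  1.55845740e+02]
```

Request:
jog_arm(
  motion=[
    {"x": -30, "y": 1, "z": 0, "fingers": 1},
    {"x": -30, "y": 1, "z": 50, "fingers": 1},
    {"x": -30, "y": 1, "z": 100, "fingers": 1},
    {"x": -30, "y": 1, "z": 100, "fingers": 1},
    {"x": -30, "y": 1, "z": 100, "fingers": 1},
    {"x": -30, "y": 1, "z": 100, "fingers": 1},
  ],
)

```text
validation failed for argument at $.mo...
```

```bash
python3 - <<'E'
from workcell import readout, camera, bot
import cv2,pickle
from h import *
c=camera('side');pickle.dump(c,open('side2.pkl','wb'));
cv2.imwrite('pics/side2.png',cv2.resize(c['pixels'][150:300,220:400,::-1],None,fx=4,fy=4))
o=readout.get_obs()
print({k:o[k] for k in('clock','eef_pos','tool_rot','ft_force','grip_width')})
E
```

```text
{'clock': 1.2, 'eef_pos': array([0.47921616, 0.0648459 , 0.23557373]), 'tool_rot': array([ 5.65900581e-01,  8.24473123e-01, -5.68324529e-04,  5.27849403e-04]), 'ft_force': array([-0.04745054,  0.50280964,  0.44110529]), 'grip_width': -0.00022066305961714153}
```

View pics/side2.png

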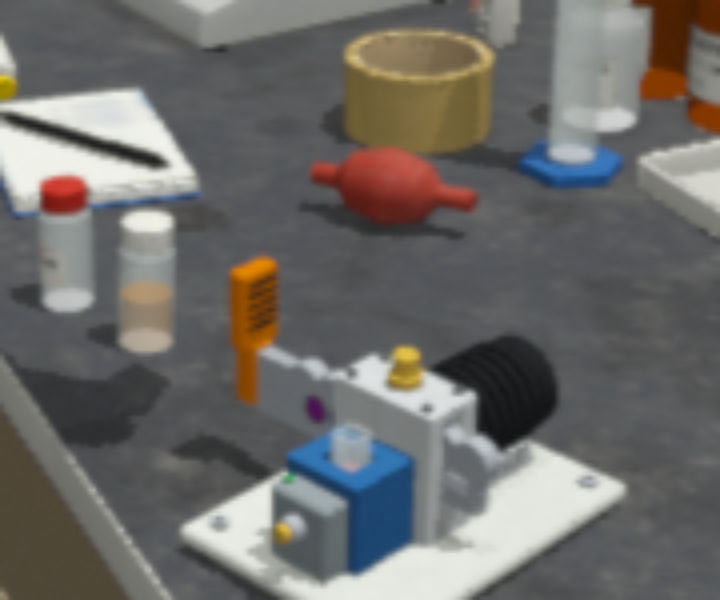

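The move was refused, so the arm is still above the crop and the scene is unchanged, with the tab at about (254,300) in the crop. I'll retry with every key in each row.

Request:
jog_arm(
  motion=[
    {"x": -30, "y": 1, "z": 0, "spin": 0, "fingers": 1},
    {"x": -30, "y": 1, "z": 50, "spin": 0, "fingers": 1},
    {"x": -30, "y": 1, "z": 100, "spin": 0, "fingers": 1},
    {"x": -30, "y": 1, "z": 100, "spin": 0, "fingers": 1},
    {"x": -30, "y": 1, "z": 100, "spin": 0, "fingers": 1},
    {"x": -30, "y": 1, "z": 100, "spin": 0, "fingers": 1},
  ],
)

```text
clock: 1.95
eef_pos: [0.4908, 0.042, 0.1387]
tool_rot: [0.563, 0.827, 0.001, 0.002]
ft_force: [0.7, 0.0, -0.8]
grip_width: -0.0
grasp_force: 0.0
```

```bash
python3 - <<'E'
from workcell import readout, camera, bot
import cv2,pickle
from h import *
c=camera('side');pickle.dump(c,open('side3.pkl','wb'));
cv2.imwrite('pics/side3.png',cv2.resize(c['pixels'][150:300,220:400,::-1],None,fx=4,fy=4))
o=readout.get_obs()
print({k:o[k] for k in('clock','eef_pos','tool_rot','ft_force','grip_width')})
E
```

```text
{'clock': 2.0, 'eef_pos': array([0.49071371, 0.0418811 , 0.13857727]), 'tool_rot': array([0.56275394, 0.82662145, 0.00141328, 0.00172618]), 'ft_force': array([ 0.74651796,  0.3122198 , -0.42755054]), 'grip_width': -7.762170501613782e-06}
```

View pics/side3.png

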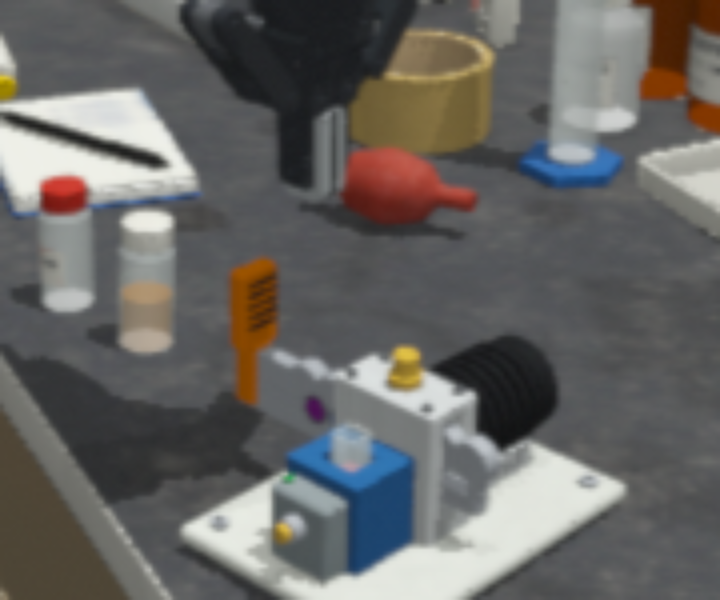

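Request:
jog_arm(
  motion=[
    {"x": 0, "y": -1, "z": 25, "spin": 0, "fingers": 1},
    {"x": 0, "y": -1, "z": 50, "spin": 0, "fingers": 1},
    {"x": 0, "y": -1, "z": 64, "spin": 0, "fingers": 1},
    {"x": 0, "y": -1, "z": 64, "spin": 0, "fingers": 1},
    {"x": 3, "y": -1, "z": 64, "spin": 0, "fingers": 1},
    {"x": 6, "y": -1, "z": 64, "spin": 0, "fingers": 1},
    {"x": 9, "y": -1, "z": 64, "spin": 0, "fingers": 1},
    {"x": 11, "y": -1, "z": 64, "spin": 0, "fingers": 1},
  ],
)

```text
clock: 3.0
eef_pos: [0.4841, 0.0516, 0.0726]
tool_rot: [0.563, 0.827, 0.0, 0.0]
ft_force: [0.1, -1.2, -1.0]
grip_width: 0.0001
grasp_force: 0.0
```

Request:
jog_arm(
  motion=[
    {"x": 2, "y": 0, "z": 0, "spin": 0, "fingers": 1},
    {"x": 4, "y": 0, "z": 0, "spin": 0, "fingers": 1},
    {"x": 5, "y": 0, "z": 0, "spin": 0, "fingers": 1},
    {"x": 6, "y": 0, "z": 0, "spin": 0, "fingers": 1},
    {"x": 7, "y": 0, "z": 0, "spin": 0, "fingers": 1},
    {"x": 8, "y": 0, "z": 0, "spin": 0, "fingers": 1},
  ],
)

```text
clock: 3.75
eef_pos: [0.4818, 0.057, 0.0723]
tool_rot: [0.563, 0.826, -0.001, 0.002]
ft_force: [2.2, -8.0, -1.5]
grip_width: 0.0
grasp_force: 4.3
```

Request:
jog_arm(
  motion=[
    {"x": 1.5, "y": 0, "z": 0, "spin": 0, "fingers": 1},
    {"x": 3, "y": 0, "z": 0, "spin": 0, "fingers": 1},
    {"x": 4.5, "y": 0, "z": 0, "spin": 0, "fingers": 1},
    {"x": 6, "y": 0, "z": 0, "spin": 0, "fingers": 1},
    {"x": 7.5, "y": 0, "z": 0, "spin": 0, "fingers": 1},
    {"x": 9, "y": 0, "z": 0, "spin": 0, "fingers": 1},
    {"x": 10.5, "y": 0, "z": 0, "spin": 0, "fingers": 1},
    {"x": 12, "y": 0, "z": 0, "spin": 0, "fingers": 1},
  ],
)

```text
clock: 4.75
eef_pos: [0.4767, 0.0701, 0.0723]
tool_rot: [0.563, 0.827, 0.0, -0.0]
ft_force: [-0.5, 0.1, -0.5]
grip_width: 0.0002
grasp_force: 0.1
```

Request:
jog_arm(
  motion=[
    {"x": 1.5, "y": 0, "z": 0, "spin": 0, "fingers": 1},
    {"x": 3, "y": 0, "z": 0, "spin": 0, "fingers": 1},
    {"x": 4.5, "y": 0, "z": 0, "spin": 0, "fingers": 1},
    {"x": 6, "y": 0, "z": 0, "spin": 0, "fingers": 1},
    {"x": 7.5, "y": 0, "z": 0, "spin": 0, "fingers": 1},
    {"x": 9, "y": 0, "z": 0, "spin": 0, "fingers": 1},
    {"x": 10.5, "y": 0, "z": 0, "spin": 0, "fingers": 1},
    {"x": 12, "y": 0, "z": 0, "spin": 0, "fingers": 1},
  ],
)

```text
clock: 5.75
eef_pos: [0.4722, 0.0816, 0.0723]
tool_rot: [0.563, 0.827, 0.0, -0.0]
ft_force: [0.4, 0.5, -0.1]
grip_width: 0.0
grasp_force: 0.0
```

```bash
cat > look.py <<'E'
from workcell import readout, camera, bot
from h import *
import sys,pickle
o=readout.get_obs()
a=np.radians(20.5);cx=np.array([np.cos(a),np.sin(a)]);cy=np.array([-cx[1],cx[0]]);p=np.array([.5078,-.0105])
q=o['eef_pos'][:2]-p;print('tcp col',q@cx,q@cy,o['eef_pos'][2],'f',o['ft_force'],'t',o['clock'])
for n in('side','scene'):
    c=camera(n);pickle.dump(c,open(n+sys.argv[1]+'.pkl','wb'))
    b=(225,200,300,275)
    bl=blobs(c,(5,120,60),(17,255,255),b,2);print(n,bl)
    # top of tab: topmost rows of mask
    x,y,w,h,_=bl[0][1];u=plane(c,(x+w*.55,y+1.5),.096)[:2]-p;print('tab top col',u@cx,u@cy)
    cv2.imwrite(f'pics/{n}{sys.argv[1]}.png',cv2.resize(c['pixels'][150:300,220:400,::-1],None,fx=4,fy=4))
E
python3 look.py 4
python3 - <<'E'
import pickle
from h import *
c=pickle.load(open('side.pkl','rb'));print(blobs(c,(5,120,60),(17,255,255),(225,200,300,275),2))
E
```

```text
tcp col -0.0011285650133677281 0.0987224403996525 0.07229428767406557 f [ 0.41059313  0.50476163 -0.11400282] t 5.75
side [(array([268.7, 227.5]), [265, 211, 11, 34, 182])]
tab top col -0.005852818296526455 0.11047999215990104
scene [(array([245.6, 223.1]), [242, 210, 9, 27, 114]), (array([275. , 244.5]), [275, 244, 1, 2, 2])]
tab top col -0.0055609348770464025 0.11332372309601844
[(array([282.5, 230. ]), [277, 214, 13, 37, 296])]
```

Request:
jog_arm(
  motion=[
    {"x": 1, "y": 0, "z": 0, "spin": 0, "fingers": 1},
    {"x": 2, "y": 0, "z": 0, "spin": 0, "fingers": 1},
    {"x": 3, "y": 0, "z": 0, "spin": 0, "fingers": 1},
    {"x": 4, "y": 0, "z": 0, "spin": 0, "fingers": 1},
  ],
)

```text
clock: 6.35
eef_pos: [0.4711, 0.0843, 0.0723]
tool_rot: [0.563, 0.826, -0.001, 0.001]
ft_force: [1.5, -5.4, -1.4]
grip_width: 0.0001
grasp_force: 2.5
```

```bash
python3 look.py 5
```

```text
tcp col -0.001190442977957815 0.1016087250377395 0.0723318670211768 f [ 1.52253946 -5.43831219 -1.44457691] t 6.35
side [(array([268.6, 228.7]), [265, 211, 11, 34, 167])]
tab top col -0.005852818296526455 0.11047999215990104
scene [(array([245.5, 224. ]), [243, 211, 8, 26, 104]), (array([275. , 244.5]), [275, 244, 1, 2, 2])]
tab top col -0.00798688167831342 0.10971652989921489
```

View pics/side5.png

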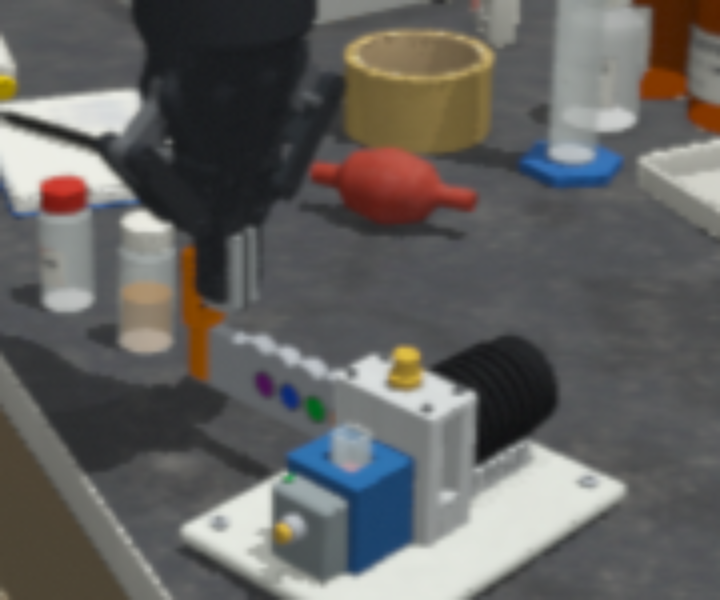

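The slide is out to the left, with the violet, blue and green filters showing at crop (263,384), (290,396) and (316,408), and the finger touching the tab. I'll push slightly harder to confirm the end stop, then back off and lift.

Request:
jog_arm(
  motion=[
    {"x": 1, "y": 0, "z": 0, "spin": 0, "fingers": 1},
    {"x": 2, "y": 0, "z": 0, "spin": 0, "fingers": 1},
    {"x": 2, "y": 0, "z": 0, "spin": 0, "fingers": 1},
  ],
)

```text
clock: 6.82
eef_pos: [0.471, 0.0845, 0.0723]
tool_rot: [0.564, 0.826, -0.002, 0.002]
ft_force: [2.8, -8.3, -1.1]
grip_width: 0.0001
grasp_force: 4.4
```

Request:
jog_arm(
  motion=[
    {"x": -8, "y": 0, "z": 0, "spin": 0, "fingers": 1},
    {"x": -8, "y": 0, "z": 0, "spin": 0, "fingers": 1},
    {"x": -8, "y": 0, "z": -30, "spin": 0, "fingers": 1},
    {"x": -8, "y": 0, "z": -60, "spin": 0, "fingers": 1},
    {"x": 10, "y": 0, "z": -62, "spin": 0, "fingers": 1},
    {"x": 40, "y": 0, "z": -62, "spin": 0, "fingers": 1},
    {"x": 40, "y": 0, "z": -62, "spin": 0, "fingers": 1},
    {"x": 40, "y": 0, "z": -62, "spin": 0, "fingers": 1},
  ],
)

```text
clock: 7.82
eef_pos: [0.4548, 0.1242, 0.1336]
tool_rot: [0.562, 0.827, -0.001, -0.0]
ft_force: [0.1, -0.6, -0.1]
grip_width: 0.0
grasp_force: 0.0
```

```bash
python3 look.py 6
```

```text
tcp col -0.0024710075462250364 0.14476182724927003 0.13362332294607757 f [ 0.08851157 -0.61319973 -0.13174735] t 7.825
side [(array([270.4, 224.2]), [265, 209, 12, 36, 288])]
tab top col 0.0003374023954244396 0.11564808417535263
scene [(array([246.8, 219.9]), [242, 208, 10, 29, 182]), (array([275. , 244.5]), [275, 244, 1, 2, 2])]
tab top col 0.0013055688487176888 0.11821388104834753
```

View pics/side6.png

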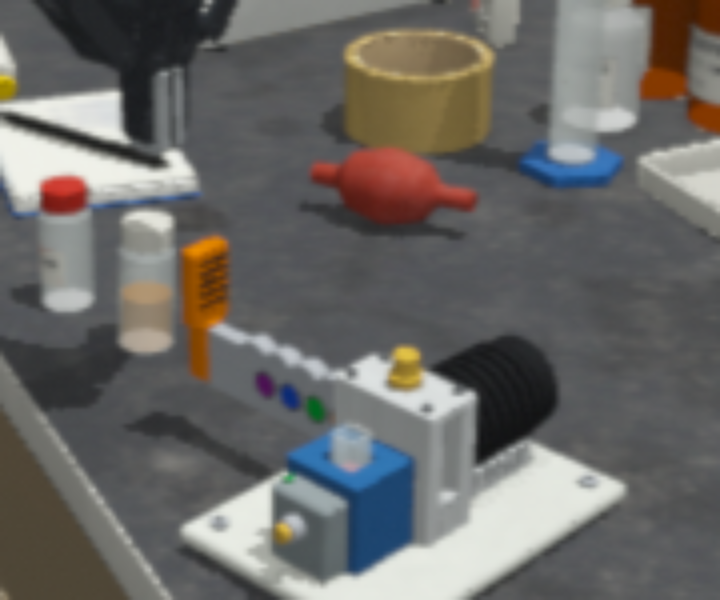

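The tab is clear at crop (206,290), out at the end stop, and the vials have not moved. The finger is left of the tab, ready to descend.

Request:
jog_arm(
  motion=[
    {"x": 0, "y": 2, "z": 20, "spin": 0, "fingers": 1},
    {"x": 0, "y": 2, "z": 40, "spin": 0, "fingers": 1},
    {"x": 0, "y": 2, "z": 57, "spin": 0, "fingers": 1},
    {"x": 0, "y": 2, "z": 57, "spin": 0, "fingers": 1},
    {"x": -2, "y": 2, "z": 57, "spin": 0, "fingers": 1},
    {"x": -4, "y": 2, "z": 57, "spin": 0, "fingers": 1},
    {"x": -6, "y": 2, "z": 57, "spin": 0, "fingers": 1},
    {"x": -7, "y": 2, "z": 57, "spin": 0, "fingers": 1},
  ],
)

```text
clock: 8.93
eef_pos: [0.4602, 0.1181, 0.0777]
tool_rot: [0.563, 0.826, 0.0, 0.0]
ft_force: [-0.2, 0.0, 0.5]
grip_width: -0.0002
grasp_force: 0.0
```

Request:
jog_arm(
  motion=[
    {"x": -1, "y": 0, "z": 0, "spin": 0, "fingers": 1},
    {"x": -2, "y": 0, "z": 0, "spin": 0, "fingers": 1},
    {"x": -3, "y": 0, "z": 0, "spin": 0, "fingers": 1},
    {"x": -4, "y": 0, "z": 0, "spin": 0, "fingers": 1},
    {"x": -5, "y": 0, "z": 0, "spin": 0, "fingers": 1},
    {"x": -6, "y": 0, "z": 0, "spin": 0, "fingers": 1},
  ],
)

```text
clock: 9.68
eef_pos: [0.4615, 0.114, 0.0773]
tool_rot: [0.563, 0.827, 0.001, -0.002]
ft_force: [-2.9, 7.4, 2.2]
grip_width: -0.0001
grasp_force: 3.7
```

Request:
jog_arm(
  motion=[
    {"x": -1, "y": 0, "z": 0, "spin": 0, "fingers": 1},
    {"x": -2, "y": 0, "z": 0, "spin": 0, "fingers": 1},
    {"x": -3, "y": 0, "z": 0, "spin": 0, "fingers": 1},
    {"x": -4, "y": 0, "z": 0, "spin": 0, "fingers": 1},
    {"x": -5, "y": 0, "z": 0, "spin": 0, "fingers": 1},
  ],
)

```text
clock: 10.3
eef_pos: [0.4639, 0.1078, 0.0773]
tool_rot: [0.563, 0.827, -0.0, 0.0]
ft_force: [0.0, 0.4, -0.4]
grip_width: -0.0
grasp_force: 0.7
```

```bash
python3 look.py 7
```

```text
tcp col 0.0003449966770626811 0.12617143932079192 0.07727179653831301 f [ 0.04668031  0.39965755 -0.35217042] t 10.3
side [(array([273.3, 226.2]), [268, 211, 12, 36, 283]), (array([274. , 210.7]), [271, 210, 7, 3, 7])]
tab top col -0.0015594325140362584 0.10616510751984409
scene [(array([249.7, 221.1]), [245, 209, 10, 29, 190])]
tab top col 0.0022418629481754547 0.11031772273468114
```

Request:
jog_arm(
  motion=[
    {"x": -1, "y": 0, "z": 0, "spin": 0, "fingers": 1},
    {"x": -2, "y": 0, "z": 0, "spin": 0, "fingers": 1},
    {"x": -2, "y": 0, "z": 0, "spin": 0, "fingers": 1},
  ],
)

```text
clock: 10.78
eef_pos: [0.4648, 0.1058, 0.0773]
tool_rot: [0.563, 0.826, -0.0, 0.0]
ft_force: [-0.1, 0.1, 0.3]
grip_width: 0.0003
grasp_force: 0.0
```

```bash
python3 look.py 8
```

```text
tcp col 0.00043200366472245246 0.12398367340110408 0.07730631907162332 f [-0.10456221  0.10490833  0.34160529] t 10.775
side [(array([276.5, 227.3]), [271, 212, 12, 36, 291])]
tab top col -0.0006895226286989594 0.09966777864251847
scene [(array([251.9, 222. ]), [248, 210, 9, 29, 186])]
tab top col 0.0024368021098986736 0.10340256278216368
```

First click confirmed. On to the second.

Request:
jog_arm(
  motion=[
    {"x": -2, "y": 0, "z": 0, "spin": 0, "fingers": 1},
    {"x": -4, "y": 0, "z": 0, "spin": 0, "fingers": 1},
    {"x": -5, "y": 0, "z": 0, "spin": 0, "fingers": 1},
    {"x": -6, "y": 0, "z": 0, "spin": 0, "fingers": 1},
    {"x": -7, "y": 0, "z": 0, "spin": 0, "fingers": 1},
    {"x": -8, "y": 0, "z": 0, "spin": 0, "fingers": 1},
    {"x": -9, "y": 0, "z": 0, "spin": 0, "fingers": 1},
    {"x": -10, "y": 0, "z": 0, "spin": 0, "fingers": 1},
  ],
)

```text
clock: 11.88
eef_pos: [0.4681, 0.0972, 0.0773]
tool_rot: [0.563, 0.827, 0.0, -0.0]
ft_force: [-0.4, 3.5, 0.7]
grip_width: 0.0
grasp_force: 1.7
```

Request:
jog_arm(
  motion=[
    {"x": -1, "y": 0, "z": 0, "spin": 0, "fingers": 1},
    {"x": -2, "y": 0, "z": 0, "spin": 0, "fingers": 1},
    {"x": -3, "y": 0, "z": 0, "spin": 0, "fingers": 1},
    {"x": -3.5, "y": 0, "z": 0, "spin": 0, "fingers": 1},
    {"x": -3.5, "y": 0, "z": 0, "spin": 0, "fingers": 1},
  ],
)

```text
clock: 12.5
eef_pos: [0.4698, 0.0931, 0.0773]
tool_rot: [0.563, 0.826, -0.0, 0.0]
ft_force: [-0.8, 0.0, -0.4]
grip_width: -0.0004
grasp_force: 0.0
```

```bash
python3 look.py 9
```

```text
tcp col 0.0006742762583214243 0.11038960171367661 0.07732492623027977 f [-0.78729959  0.03739163 -0.42924498] t 12.5
side [(array([282.6, 230. ]), [278, 214, 12, 37, 292])]
tab top col 0.00222272942980568 0.08563563202797933
scene [(array([257. , 224.7]), [253, 212, 10, 30, 184])]
tab top col 0.003679726401800113 0.0886939556521431
```

Second click confirmed. On to the third.

Request:
jog_arm(
  motion=[
    {"x": -3, "y": 0, "z": 0, "spin": 0, "fingers": 1},
    {"x": -5, "y": 0, "z": 0, "spin": 0, "fingers": 1},
    {"x": -6, "y": 0, "z": 0, "spin": 0, "fingers": 1},
    {"x": -7, "y": 0, "z": 0, "spin": 0, "fingers": 1},
    {"x": -8, "y": 0, "z": 0, "spin": 0, "fingers": 1},
    {"x": -9, "y": 0, "z": 0, "spin": 0, "fingers": 1},
    {"x": -10, "y": 0, "z": 0, "spin": 0, "fingers": 1},
    {"x": -11, "y": 0, "z": 0, "spin": 0, "fingers": 1},
  ],
)

```text
clock: 13.6
eef_pos: [0.4735, 0.0835, 0.0773]
tool_rot: [0.563, 0.827, 0.0, -0.0]
ft_force: [-2.2, 3.3, -0.5]
grip_width: -0.0004
grasp_force: 1.8
```

Request:
jog_arm(
  motion=[
    {"x": -1, "y": 0, "z": 0, "spin": 0, "fingers": 1},
    {"x": -2, "y": 0, "z": 0, "spin": 0, "fingers": 1},
    {"x": -3, "y": 0, "z": 0, "spin": 0, "fingers": 1},
    {"x": -3.5, "y": 0, "z": 0, "spin": 0, "fingers": 1},
    {"x": -3.5, "y": 0, "z": 0, "spin": 0, "fingers": 1},
  ],
)

```text
clock: 14.22
eef_pos: [0.4751, 0.0796, 0.0773]
tool_rot: [0.563, 0.826, -0.0, 0.0]
ft_force: [-0.7, 0.6, 0.7]
grip_width: 0.0002
grasp_force: 0.0
```

```bash
python3 look.py 10
```

```text
tcp col 0.0008773431789373333 0.09583653724296348 0.07732187762735396 f [-0.66707479  0.6316666   0.69757542] t 14.225
side [(array([288.9, 232.8]), [284, 217, 12, 37, 305])]
tab top col 0.0011937012472985407 0.07035340238063663
scene [(array([262.4, 226.8]), [258, 215, 10, 29, 182])]
tab top col 0.0011704060258246741 0.07248846924004641
```

Third click: the tab is at about 0.071, which matches the 0.045 notch. Now I'll back away left, lift and check.

Request:
jog_arm(
  motion=[
    {"x": 6, "y": 0, "z": 0, "spin": 0, "fingers": 1},
    {"x": 12, "y": 0, "z": 0, "spin": 0, "fingers": 1},
    {"x": 12, "y": 0, "z": -30, "spin": 0, "fingers": 1},
    {"x": 12, "y": 0, "z": -70, "spin": 0, "fingers": 1},
    {"x": 12, "y": 0, "z": -110, "spin": 0, "fingers": 1},
    {"x": 12, "y": 0, "z": -110, "spin": 0, "fingers": 1},
    {"x": 12, "y": 0, "z": -110, "spin": 0, "fingers": 1},
  ],
)

```text
clock: 15.2
eef_pos: [0.47, 0.0914, 0.1868]
tool_rot: [0.563, 0.827, -0.0, -0.0]
ft_force: [-0.3, 0.2, 0.3]
grip_width: -0.0003
grasp_force: 0.0
```

```bash
python3 look.py 11
```

```text
tcp col 0.0002726446138226869 0.10868125447351956 0.18676877640619852 f [-0.27086051  0.16328355  0.28093956] t 15.2
side [(array([288.8, 233. ]), [284, 217, 12, 37, 299])]
tab top col 0.0011937012472985407 0.07035340238063663
scene [(array([262.4, 226.8]), [258, 215, 10, 29, 183])]
tab top col 0.0011704060258246741 0.07248846924004641
```

View pics/side11.png

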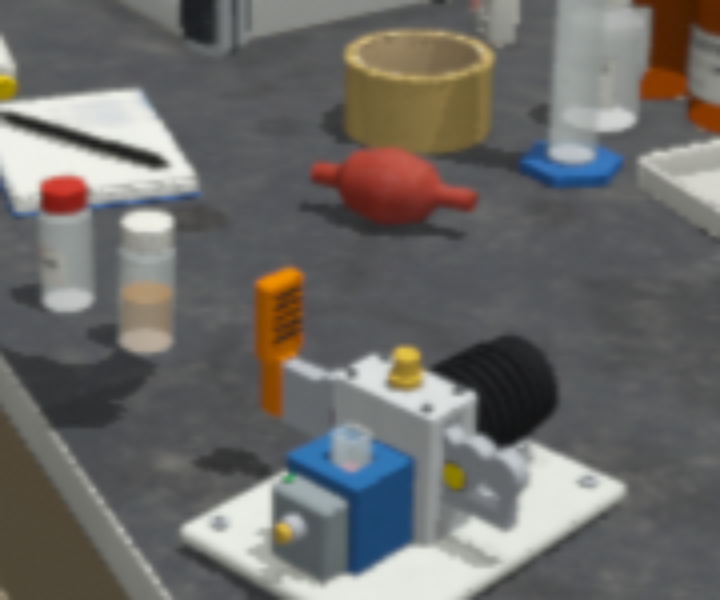

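The slide is seated with the tab at crop (280,320) and the yellow filter showing at (453,476) on the right. The vials and cuvette are where they were, and the arm is clear.

```bash
python3 -c "
from workcell import bot
print(bot.job_done())"
```

```text
the job is handed in; nothing more can be done
None
```

I pushed the slide out to the left end stop, then back in to the third click (0.045 m, the green filter), where it sits seated; the vials and cuvette were not disturbed, and the job is handed in.

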